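# Clear the crayon mould and tip the crayons into the tub

## Task

Use the push rod to push every crayon block that is stuck in the mould out of its bore into the steel tray, and put the loose crayon blocks from the table in the tray too. Only when all of them lie in the level tray, lift it by its red bar and tip them all together into the white tub, then let the tray back down level. Lay the rod back in its rest, pointing the way it did, keep your fingers off blocks still in the mould, and do not disturb the paint jars and the tape roll.

Things in the scene. Friction and masses are not known exactly. Their poses are not given: they have to be found in the camera images.
- station: fixed casting station on a plywood board 12 mm thick: aluminium crayon mould on a wooden stand at the right, tipping steel tray at the left, white tub beyond the tray. Origin on the table; x across the bores and on towards the tub, y along the bores from entry (right) to exit (left, tray side), z up. Mould: x -74 to 74, y -85 to -5 mm, roof 182 mm up; board: x -85 to 260, y -103 to 183 mm
- bore1_in (a point): entry of bore 1 of the mould (nearest the robot): centre of the opening, 162 mm above the table; station's axes. The bore is straight and level along +y, 28 x 28 mm square, 80 mm long, open at both ends, with a 10 mm slit along its roof through which a block can be seen
- bore2_in (a point): entry of bore 2 of the mould (the middle one): centre of the opening, 162 mm above the table; station's axes. The bore is straight and level along +y, 28 x 28 mm square, 80 mm long, open at both ends, with a 10 mm slit along its roof through which a block can be seen
- bore3_in (a point): entry of bore 3 of the mould (farthest from the robot): centre of the opening, 162 mm above the table; station's axes. The bore is straight and level along +y, 28 x 28 mm square, 80 mm long, open at both ends, with a 10 mm slit along its roof through which a block can be seen
- clip2 (a point): foot of the steel spring clip in the roof slit of bore 2 (each bore has one, halfway along). It bears down on a stuck block, so that pushing takes up to about 10 N; in an empty bore 9 mm stay free above the centre line under the clip
- bore2_out (a point): exit of bore 2, centre of the opening (every exit lies 80 mm along y from its entry); the tray's 12 mm high right-hand wall stands 8 mm beyond the exits, so a block falls in the tray once its tail is some 15 mm past the exit
- cast1: red cast crayon block, stuck in one of the bores (any of the three) or absent; 24 x 24 mm square and 50 mm long, 35 g; origin at the middle of the underside as first laid, 12 mm from the block's centre, its y axis along the length and z from that underside to the opposite face; length along the bore
- cast2: yellow cast crayon block, stuck in one of the bores (any of the three) or absent; 24 x 24 mm square and 50 mm long, 35 g; origin at the middle of the underside as first laid, 12 mm from the block's centre, its y axis along the length and z from that underside to the opposite face; length along the bore
- cast3: blue cast crayon block, stuck in one of the bores (any of the three) or absent; 24 x 24 mm square and 50 mm long, 35 g; origin at the middle of the underside as first laid, 12 mm from the block's centre, its y axis along the length and z from that underside to the opposite face; length along the bore
- stray1: green crayon block lying loose on the table, or absent; 24 x 24 mm square and 50 mm long, 35 g; origin at the middle of the underside as first laid, 12 mm from the block's centre, its y axis along the length and z from that underside to the opposite face
- stray2: pink crayon block lying loose on the table, or absent; 24 x 24 mm square and 50 mm long, 35 g; origin at the middle of the underside as first laid, 12 mm from the block's centre, its y axis along the length and z from that underside to the opposite face
- stray3: orange crayon block lying loose on the table, or absent; 24 x 24 mm square and 50 mm long, 35 g; origin at the middle of the underside as first laid, 12 mm from the block's centre, its y axis along the length and z from that underside to the opposite face
- rod: push rod, 160 g: a light wooden handle 26 x 26 mm square and 100 mm long, and a steel shaft 12 mm thick and 125 mm long. Origin at the handle's centre; x points along the shaft to the tip. It balances about 16 mm ahead of the origin (towards the tip)
- rod_tip (a point): flat end of the rod's shaft, 175 mm ahead of the handle's centre on the rod's axis
- rest: fixed wooden rod rest: board 220 x 60 x 8 mm with two notched uprights, 10 mm thick, in which the rod lies level. Origin on the table under the handle's centre; x points as the rod points. Rear upright at x -39 mm, under the handle: notch floor 47 mm up, 34 mm wide; front upright at x 105 mm, under the shaft: notch floor 54 mm up, 28 mm wide; cheeks 12 mm higher
- rest_seat (a point): where the centre of the handle lies when the rod is in the rest: 60 mm above the rest's origin, axes as the rest
- tray (a joint): tilt of the steel tray (rad) about a level hinge along station y at its far edge: 0 lying level, grows as the near edge is lifted, stop at 1.1. It swings freely and sinks back by itself when let go; a block on it slides at about 0.47 to 0.65 rad
- tray_floor (a point): centre of the tray's floor (upper face), 115 mm above the table when level; x towards the hinge and tub, y left, z up when level. Inside 179 mm in x by 151 mm in y; walls: near 32 mm high, left 36 mm, right (mould side) 12 mm, none on the hinge side, where a block near the edge can be knocked off
- tray_bar (a point): middle of the tray's red lifting bar: round, 12 mm thick, 118 mm long along the tray's y, held by two arms 110 mm apart, 46 mm outside the tray's near wall (44 mm of open gap), 227 mm from the hinge and 131 mm above the table when level
- tray_hinge (a point): middle of the tray's hinge line, 111 mm above the table, the line runs along y
- tub: white open tub fixed beyond the hinge, outside 150 x 190 x 85 mm, walls 4 mm, rim 97 mm above the table; origin at the middle of its underside, axes as the station
- paint_pink: bystander: pink paint jar 64 mm wide, 85 mm tall; origin under its middle
- paint_yellow: bystander: yellow paint jar 64 mm wide, 85 mm tall; origin under its middle
- tape: bystander: roll of red tape 90 mm wide, 45 mm tall, lying flat; origin under its middle
Not all that is in view belongs to the job. Of the things shaped like the rod, the wooden one is meant. What is shaped like the rest but pink is not meant.

How it is judged:
By the outcome, as a careful person would: the job done as asked, in the order asked, and still so for the second after the job is handed in, with the robot touching nothing.
Of cast1, cast2, cast3 only 2 to 3 are there at a start; the rules pass over those that are not, and their reading is None.
Of stray1, stray2, stray3 only 2 to 3 are there at a start; the rules pass over those that are not, and their reading is None.
At some moment in a run one of stray1, stray2, stray3 may be knocked a few centimetres aside while the robot is not near it.
Once in a run the grip may slacken for a moment while it holds something.
It also fails if it takes over 210 s, if anything falls off the work surface, if the arm or the gripper's body presses on something with over 40 N, if the wrist force passes 120 N, or if a joint passes its speed limit or range.

## Robot

A 6-joint arm with a two-finger parallel gripper is mounted at the origin on the work surface. World frame = base frame: x ahead of the robot, y to its left, z up, the work surface at z = 0. Lengths are in m, angles in degrees, forces in N, time in s.
With the tool pointing down it reaches from about 0.3 to 0.75 m from the base axis. Payload 8.5 kg.
Tool frame: the origin (TCP) lies at the very end of the fingers, on their centre line; the grasp point (between the pads) lies 19 mm behind it; z points along the fingers, y is the line along which they close (so a half turn about z gives the same grasp; the last joint's range is limited). The gripper opens to 85 mm and grips with 20 to 120 N. Pads are 22 mm wide; open, the fingers measure 114 mm over their backs; the gripper's body (76 mm by 85 mm) begins 54 mm behind the grasp point. The pads swing forward as they close: fully open they stand 13 mm farther back than shut.
Start: joints at [53.898, 21.807, 74.336, -0, 83.858, -12.336], TCP at [0.222, 0.503, 0.231] pointing down, gripper open.
Joint ranges: [-178.18, 178.18], [-50.72, 133.34], [12.68, 142.11], [-81.47, 261.47], [9.98, 163.14], [-165.26, 165.26]. Speed limits (degrees/s): [136.94, 136.94, 180, 180, 180, 180].

## Interface

Orientations are given as a 3x3 rotation matrix whose columns are the frame's x, y, z axes.
In Python, from rig import env gives the robot as it stands.
- The arm moves only by the tool move_arm, never from a script. Its argument "plan" is a list of rows, each a list of 7 numbers: the turn, a rotation vector about the tool's x, y, z in degrees, then the shift along the tool's x, y, z in cm, then the gripper command: -1 is shut, 1 is fully open, values between are in proportion. In form: [[ax, ay, az, tx, ty, tz, jaw], ...]. A call has 1 to 5 rows; each row is the pose to reach, as a shift and turn from the pose commanded when the call began, along the tool's axes at that moment; what a row does not reach only later rows make up. A row lasts 1/10 s, in which the tool goes at most 50 mm and 8.59 degrees, less where a joint would pass 70% of its speed; a pose out of reach is approached as far as the arm can. A call with a gripper value outside its range is refused whole. The fingers move at their own pace and stop on an object; "squeeze" is the grip in N (left out, the last holds). Time passes only in rows, so rows that repeat a pose let the fingers close. It gives the time, the measured TCP pose, the force, the opening and the grip force at its end, in the units of the state.
- env.observe(): the state, without advancing time (a new reading comes with each control period).
- env.get_image(name): name is "scene" or "top" or "wrist"; returns a dict with "color" (480x640x3 uint8, red, green, blue), "fov_y" (degrees; the focal length in pixels is half the picture's height over the tangent of half this angle, whatever the lens; pixels are square), "cx", "cy" (the principal point, pixels), "R" (3x3) and "t" (3): a world point X has camera coordinates R X + t. Camera axes: x right, y down, z forward; pixel columns grow to the right and rows downward; lengths in m; the calibration is good to about 2 mm. A picture is of the moment at which its call begins. There is no depth.
- env.close_job(): hands the job in; it is judged then, once.
Trained networks look in a picture, given as the dict that the camera call returned (one of the last four; its "shot" number tells which), for a name from the list of things; names that differ only in an ending like _2 or _b are one class to them, and where a whole thing is asked for, a point or a joint stands for the part that bears it (a point fixed in the world has none). Each returns a list of dicts, best first, with "conf" (0 to 1); they miss things now and then, are a little off and sometimes report something else, mostly with a low value. They report only what shows in the picture. A call takes as long as a camera call. They do not tell look-alikes from the thing itself.
- env.outline_of(target, picture): "mask" (480x640 bool, what is visible of it) and "bbox" ([centre column, centre row, width, height] in pixels, round what is visible of it).
- env.tip_of(target, picture): "pixel" ([column, row] in pixels: a listed point, or the origin of a listed thing).
The state is a dict: "time_s": time; "q": joint angles; "qvel": joint speeds; "joint_efforts": joint torques, N m; "position": TCP position; "tool_rot": TCP orientation; "ft_force": force on the tool from outside, world axes, zero at the start; "wrist_torque": the same for the moment, N m; "grip_width": finger opening in m; "gripper_force": force on a finger pad.
Only numpy, scipy, OpenCV 4.12 (cv2) and the standard library are available. Lean on these libraries where they do the work, as an engineer would, in place of code of your own. Each camera call takes 0.05 s, during which the arm holds its last target. There are 200 camera calls.

## Working session

There is one attempt and no reset: what is moved stays moved. The work goes in short steps, Python scripts to look and compute and a tool call to move; the robot and the scene stay as the last step left them, time stands still between calls to the robot, and variables do not carry over. Pictures are saved under pics/ and viewed, at most 14 in all, crops included, and the job is handed in when it is done.

Besides the shell and the picture viewer there is one more tool, called after "Request:" by a JSON object that holds its "api" and its "payload". move_arm: Moves the arm, as the interface text tells. Its arguments: {"type":"object","properties":{"plan":{"type":"array"},"squeeze":{"type":"number"}},"required":["plan"]}

```bash
mkdir -p pics; ls
cat > h.py <<'E'
import numpy as np, cv2
from rig import env
def K(p):
    f=240/np.tan(np.radians(p["fov_y"])/2); return f
def proj(p,X):
    c=np.array(p["R"])@np.array(X)+np.array(p["t"]); f=K(p); return np.array([p["cx"]+f*c[0]/c[2],p["cy"]+f*c[1]/c[2]])
def ray(p,u):
    f=K(p);R=np.array(p["R"]);d=R.T@np.array([(u[0]-p["cx"])/f,(u[1]-p["cy"])/f,1]);return -R.T@np.array(p["t"]),d
def atz(p,u,z):
    o,d=ray(p,u);return o+d*(z-o[2])/d[2]
def tri(ps,us):
    A=np.zeros((3,3));b=np.zeros(3)
    for p,u in zip(ps,us):
        o,d=ray(p,u);d=d/np.linalg.norm(d);M=np.eye(3)-np.outer(d,d);A+=M;b+=M@o
    return np.linalg.solve(A,b)
def save(p,n,crop=None,s=1):
    im=p["color"][:,:,::-1]
    if crop: im=im[crop[1]:crop[3],crop[0]:crop[2]]
    cv2.imwrite("pics/"+n,cv2.resize(im,None,fx=s,fy=s,interpolation=cv2.INTER_CUBIC))
def delta(pos,rot=None):
    """row numbers to reach world pos/rot from current measured pose"""
    s=env.observe();R=np.array(s["tool_rot"]);d=R.T@(np.array(pos)-s["position"])*100
    a=np.zeros(3) if rot is None else np.degrees(cv2.Rodrigues(R.T@np.array(rot))[0].ravel())
    return np.round(np.r_[a,d],2)
E
cat > a.py <<'E'
from h import *
np.set_printoptions(precision=3,suppress=True)
s=env.observe();print(s)
P={n:env.get_image(n) for n in("scene","top")}
for n,p in P.items():
    save(p,n+"0.png");print(n,p["fov_y"],p["cx"],p["cy"],"cam",-np.array(p["R"]).T@p["t"])
    for t in "bore1_in bore2_in bore3_in clip2 bore2_out rod rod_tip rest rest_seat tray_floor tray_bar tray_hinge tub cast1 cast2 cast3 stray1 stray2 stray3 paint_pink tape".split():
        try:print(n,t,[(np.round(r["pixel"]).tolist(),round(r["conf"],2)) for r in env.tip_of(t,p)][:3])
        except Exception as e:print(t,e)
E
python3 a.py
```

```text
pics
{'time_s': 0.0, 'q': array([ 53.896,  21.84 ,  74.385,   0.   ,  83.857, -12.335]), 'qvel': array([ 0.018, -0.029,  0.072,  0.098,  0.014,  0.125]), 'joint_efforts': array([ -0.   , -44.847, -23.128,  -0.   ,   0.005,   0.   ]), 'position': array([0.221, 0.503, 0.231]), 'tool_rot': array([[-0.915,  0.403, -0.001],
       [ 0.403,  0.915, -0.001],
       [ 0.   , -0.001, -1.   ]]), 'ft_force': array([-0.287,  0.236, -0.014]), 'wrist_torque': array([-0.011,  0.006,  0.007]), 'gripper_force': 0.0, 'grip_width': 0.08556243539018901}
scene 48.46743618380877 322.8398469609835 245.30398547807337 cam [ 1.422 -0.115  1.488]
scene bore1_in [([337.0, 234.0], 0.76), ([265.0, 236.0], 0.7)]
scene bore2_in [([342.0, 250.0], 0.93), ([208.0, 287.0], 0.74), ([267.0, 235.0], 0.25)]
scene bore3_in [([342.0, 261.0], 0.92), ([269.0, 237.0], 0.33)]
scene clip2 [([355.0, 247.0], 0.79)]
scene bore2_out [([367.0, 249.0], 0.59)]
scene rod [([280.0, 204.0], 0.88), ([263.0, 235.0], 0.64)]
scene rod_tip [([319.0, 243.0], 0.64), ([236.0, 192.0], 0.64)]
scene rest [([264.0, 243.0], 0.8), ([162.0, 230.0], 0.79)
[... 1535 characters left out ...]
], 0.19)]
top tray_hinge [([224.0, 186.0], 0.6), ([140.0, 192.0], 0.19)]
top tub [([235.0, 164.0], 0.78), ([253.0, 222.0], 0.2)]
top cast1 [([347.0, 217.0], 0.58), ([270.0, 205.0], 0.42), ([268.0, 225.0], 0.37)]
top cast2 [([347.0, 217.0], 0.58), ([270.0, 205.0], 0.42), ([268.0, 225.0], 0.37)]
top cast3 [([347.0, 217.0], 0.58), ([270.0, 205.0], 0.42), ([268.0, 225.0], 0.37)]
top stray1 [([213.0, 270.0], 0.74), ([344.0, 216.0], 0.6)]
top stray2 [([213.0, 270.0], 0.74), ([344.0, 216.0], 0.6)]
top stray3 [([213.0, 270.0], 0.74), ([344.0, 216.0], 0.6)]
top paint_pink [([140.0, 191.0], 0.91), ([224.0, 185.0], 0.42)]
top tape [([432.0, 228.0], 0.87), ([269.0, 206.0], 0.75), ([268.0, 224.0], 0.73)]
```

View pics/scene0.png

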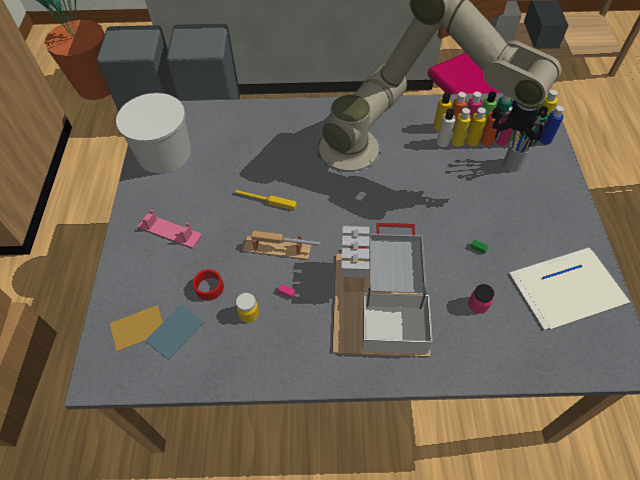

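View pics/top0.png

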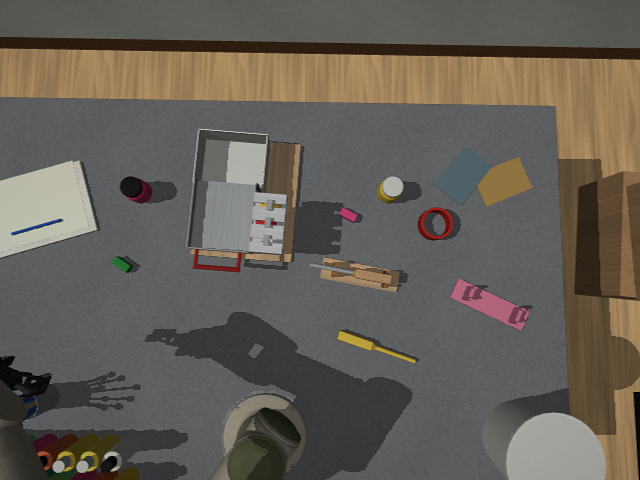

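Top view: the wooden rod lies in the wooden rest at (372,274), tip at (312,264). The yellow rod (376,346) and pink rest (490,305) are look-alikes. The pink stray is at (348,214) and the green one at (122,264). In the slits, bore 3 shows yellow (268,205) and bore 2 shows red (268,223). I'll check these in one close crop.

```bash
cat > b.py <<'E'
from h import *
p=env.get_image("top"); save(p,"crop1.png",(180,120,410,300),3.3)
E
python3 b.py
```

```text
(no output)
```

View pics/crop1.png

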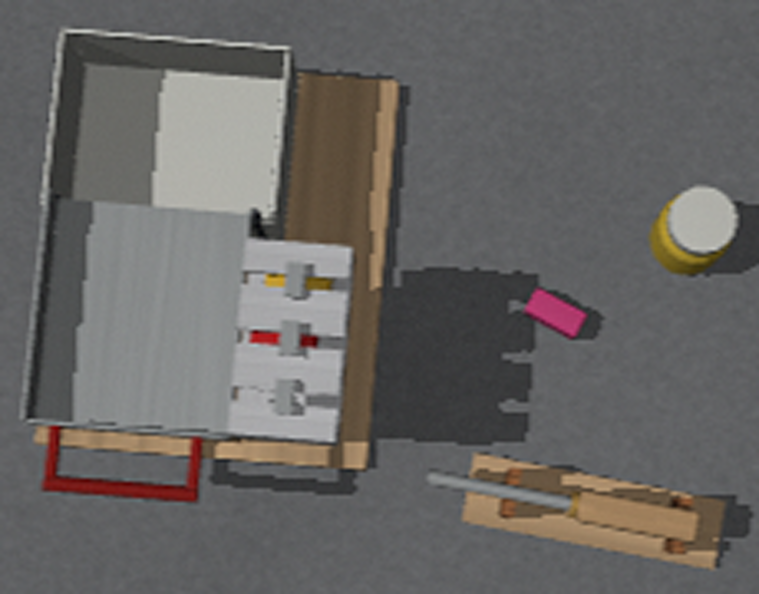

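Crop (3.3×): bore 3 holds yellow, bore 2 holds red and bore 1 is empty. The wooden rod in the wooden rest points left, towards the mould side. I'll fit the station and rest poses next.

```bash
cat > c.py <<'E'
from h import *
from scipy.optimize import least_squares
np.set_printoptions(precision=4,suppress=True)
p=env.get_image("top")
c=lambda u,v:np.array([180+u/3.3-.35,120+v/3.3-.35])
F=[((.074,-.085,.182),c(352,247)),((.074,-.005,.182),c(245,238)),((-.074,-.085,.182),c(335,442)),((-.074,-.005,.182),c(231,431)),
((.260,-.103,.012),c(398,80)),((-.085,-.103,.012),c(368,468))]
def W(q,X):
    C,S=np.cos(q[2]),np.sin(q[2]);return np.array([q[0]+C*X[0]-S*X[1],q[1]+S*X[0]+C*X[1],X[2]])
r=least_squares(lambda q:np.concatenate([proj(p,W(q,X))-u for X,u in F]),[.5,-.05,0])
q=r.x;print("station",q[:2],np.degrees(q[2]),"res",r.fun.reshape(-1,2))
print("bar ends z.131",atz(p,c(46,490),.131),atz(p,c(198,495),.131))
for n,u in (("b3",c(298,282)),("b2",c(295,340)),("b1",c(290,398))):
    w=atz(p,u,.182);C,S=np.cos(q[2]),np.sin(q[2]);d=w[:2]-q[:2];print(n,C*d[0]+S*d[1],-S*d[0]+C*d[1])
tip=atz(p,c(430,477),.062);hf=atz(p,c(577,505),.073);hb=atz(p,c(696,526),.073)
print("rod tip",tip,"handle front/back",hf,hb,"mid",(hf+hb)/2,"dir",np.degrees(np.arctan2(*(tip-hb)[:2])), np.linalg.norm(tip-hb), np.degrees(np.arctan2(*(hf-hb)[:2])))
print("pink",atz(p,c(556,312),.024),"green",atz(p,(122,264),.024))
E
python3 c.py
```

```text
station [0.5678 0.0303] -3.661734831833592 res [[ 0.0104 -0.4252]
 [ 0.3045 -0.1069]
 [ 0.4032 -0.2724]
 [-0.6527  0.6625]
 [ 0.0315 -0.2355]
 [-0.0981  0.3672]]
bar ends z.131 [0.4519 0.1767 0.131 ] [0.4492 0.0595 0.131 ]
b3 0.04324115422571548 -0.04676031095668962
b2 -0.0007299279815798309 -0.04814897352443752
b1 -0.04446198939129487 -0.04804300619220889
rod tip [ 0.4679 -0.1204  0.062 ] handle front/back [ 0.4457 -0.2406  0.073 ] [ 0.4294 -0.338   0.073 ] mid [ 0.4376 -0.2893  0.073 ] dir 10.026422124874012 0.22123520715781972 9.46691898167168
pink [ 0.6127 -0.2278  0.024 ] green [0.4653 0.4031 0.024 ]
```

```bash
cat >> h.py <<'E'
def down(deg):
    """tool pointing down, tool x at world angle deg"""
    a=np.radians(deg);x=np.array([np.cos(a),np.sin(a),0]);z=np.array([0,0,-1.]);return np.column_stack([x,np.cross(z,x),z])
E
python3 -c "
from h import *
print(delta([.44,-.273,.23],down(80)))"
```

```text
[  0.     0.    76.23 -51.27 -62.25   0.13]
```

Request:
{"api": "move_arm", "payload": {"plan": [[0,0,38,-51.3,-62.2,0,1],[0,0,38,-51.3,-62.2,0,1],[0,0,38,-51.3,-62.2,0,1],[0,0,38,-51.3,-62.2,0,1],[0,0,38,-51.3,-62.2,0,1]]}}

```text
time_s: 2.8
position: [0.2895, 0.261, 0.2315]
tool_rot: [[-0.469, 0.883, 0.001], [0.883, 0.469, 0.0], [-0.0, 0.001, -1.0]]
ft_force: [1.6, -0.9, 0.1]
grip_width: 0.0855
gripper_force: 0.0
```

```bash
python3 -c "
from h import *
print(env.observe()['position'],delta([.44,-.273,.23],down(80)))"
```

```text
[0.28949365 0.26100054 0.23147467] [ 4.000e-02 -0.000e+00  3.799e+01 -5.422e+01 -1.177e+01  1.500e-01]
```

Request:
{"api": "move_arm", "payload": {"plan": [[0,0,38,-54.2,-11.8,0,1],[0,0,38,-54.2,-11.8,0,1],[0,0,38,-54.2,-11.8,0,1],[0,0,38,-54.2,-11.8,0,1],[0,0,38,-54.2,-11.8,0,1]]}}

```text
time_s: 3.3
position: [0.3583, 0.0203, 0.2317]
tool_rot: [[0.175, 0.985, 0.001], [0.985, -0.175, -0.0], [-0.0, 0.001, -1.0]]
ft_force: [0.3, 0.9, -0.5]
grip_width: 0.0857
gripper_force: 0.0
```

```bash
python3 -c "
from h import *
print(env.observe()['position'],delta([.44,-.273,.23],down(80)))"
```

```text
[0.35827421 0.02028104 0.23167922] [  0.07   0.    -0.07 -27.45  13.17   0.18]
```

Request:
{"api": "move_arm", "payload": {"plan": [[0,0,0,-27.5,13.2,0,1],[0,0,0,-27.5,13.2,0,1],[0,0,0,-27.5,13.2,0,1],[0,0,0,-27.5,13.2,0,1],[0,0,0,-27.5,13.2,0,1]]}}

```text
time_s: 3.8
position: [0.4267, -0.2204, 0.2314]
tool_rot: [[0.17, 0.985, 0.0], [0.985, -0.17, -0.0], [-0.0, 0.0, -1.0]]
ft_force: [1.0, 0.3, 1.6]
grip_width: 0.0853
gripper_force: 0.0
```

Request:
{"api": "move_arm", "payload": {"plan": [[0,0,0,-5.5,2.6,0,1],[0,0,0,-5.5,2.6,0,1]]}}

```text
time_s: 4.0
position: [0.4434, -0.2812, 0.2306]
tool_rot: [[0.173, 0.985, -0.0], [0.985, -0.173, -0.001], [-0.001, 0.0, -1.0]]
ft_force: [0.4, -0.3, 0.2]
grip_width: 0.0854
gripper_force: 0.0
```

```bash
python3 -c "
from h import *
w=env.get_image('wrist');save(w,'w1.png')
t=env.get_image('top')
for n in ('rod','rod_tip','rest_seat','rest'):
  print(n,[(np.round(r['pixel'],1).tolist(),round(r['conf'],2)) for r in env.tip_of(n,w)][:3])
print(env.observe()['position'],w['t'],proj(w,[.4376,-.2893,.06]),proj(w,[.468,-.12,.06]))"
```

```text
rod [([138.6, 203.1], 0.65), ([317.0, 227.4], 0.57)]
rod_tip [([319.3, 5.6], 0.58), ([136.1, 350.2], 0.56)]
rest_seat []
rest []
[ 0.44273135 -0.27525693  0.23168249] [-0.48553379 -0.22785528  0.32414549] [316.11106054 226.75333831] [316.07582585  10.41341249]
```

View pics/w1.png

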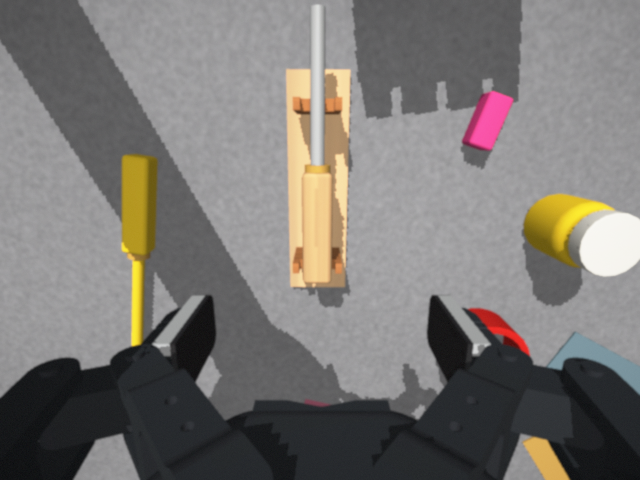

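Wrist view: the wooden rod has its handle around (317,225) and its tip at (318,6), aligned with the tool. The yellow decoy is at (138,250), well aside.

```bash
python3 -c "
from h import *
w=env.get_image('wrist')
a=atz(w,(317.5,6),.062);f=atz(w,(317.5,170),.073);b=atz(w,(316.7,282),.073)
print(a,f,b,(f+b)/2,np.linalg.norm(f-b),np.degrees(np.arctan2(*(a-b)[:2])))
m=(f+b)/2;d=(a-b)/np.linalg.norm(a-b);g=[*(a-d*.159)[:2],.041]
print(a-d*.175);print(delta(g,down(80)))"
```

```text
[ 0.46815049 -0.1113259   0.062     ] [ 0.44717131 -0.23277191  0.073     ] [ 0.42931226 -0.33137099  0.073     ] [ 0.43824178 -0.28207145  0.073     ] 0.10020341624102518 10.009681268417637
[ 0.43776973 -0.28345368  0.07060463]
[ 2.000e-02  1.000e-02  3.200e-01  7.200e-01 -3.600e-01  1.908e+01]
```

Request:
{"api": "move_arm", "payload": {"plan": [[0,0,0,0.7,-0.4,5,1],[0,0,0,0.7,-0.4,10,0.2],[0,0,0,0.7,-0.4,14,0.2],[0,0,0,0.7,-0.4,17,0.2],[0,0,0,0.7,-0.4,19,0.2]]}}

```text
time_s: 4.85
position: [0.4396, -0.2676, 0.0397]
tool_rot: [[0.168, 0.986, -0.002], [0.986, -0.168, 0.002], [0.001, -0.002, -1.0]]
ft_force: [-0.5, -1.2, -0.1]
grip_width: 0.0514
gripper_force: 0.0
```

Request:
{"api": "move_arm", "payload": {"plan": [[0,0,0,0,0,0.1,-1],[0,0,0,0,0,0.1,-1],[0,0,0,0,0,0.1,-1],[0,0,0,0,0,0.1,-1]], "squeeze": 80}}

```text
time_s: 5.25
position: [0.4405, -0.2693, 0.0414]
tool_rot: [[0.169, 0.986, 0.001], [0.986, -0.169, -0.001], [-0.001, 0.002, -1.0]]
ft_force: [1.6, -0.1, -1.5]
grip_width: 0.025
gripper_force: 78.5
```

Request:
{"api": "move_arm", "payload": {"plan": [[0,0,0,0,0,-2,-1],[0,0,0,0,0,-6,-1],[0,0,0,0,0,-10,-1],[0,0,0,0,0,-10,-1]]}}

```text
time_s: 5.65
position: [0.4418, -0.2707, 0.1458]
tool_rot: [[0.169, 0.986, 0.008], [0.986, -0.169, -0.008], [-0.006, 0.009, -1.0]]
ft_force: [0.2, -0.6, -1.6]
grip_width: 0.025
gripper_force: 79.1
```

```bash
cat >> h.py <<'E'
from scipy.spatial.transform import Rotation
ST=np.array([.5678,.0303]);SY=-3.66
def S2W(x,y,z):
    a=np.radians(SY);return np.array([ST[0]+np.cos(a)*x-np.sin(a)*y,ST[1]+np.sin(a)*x+np.cos(a)*y,z])
E
cat > d.py <<'E'
from h import *
w=env.get_image('wrist');t=env.get_image('top');s=env.get_image('scene')
save(w,'w2.png')
o=env.observe();print(o['position'],o['grip_width'],o['gripper_force'],o['ft_force'])
for n,p in(('w',w),('t',t),('s',s)):
  print(n,[(np.round(r['pixel'],1).tolist(),round(r['conf'],2)) for r in env.tip_of('rod_tip',p)][:3])
R=np.array(o['tool_rot']);g=o['position']-R[:,2]*.019
for L in(.155,.162,.168):
  tip=g+R[:,0]*L;print(L,tip,[np.round(proj(p,tip),1).tolist() for p in(w,t,s)])
for b,x in((3,.044),(2,0)):
  d=np.array([np.cos(np.radians(86.34)),np.sin(np.radians(86.34)),0])
  tipt=S2W(x,-.085-.03,.161); gp=tipt-d*.1615
  print(b,gp,delta(gp-[0,0,.019],down(86.34)))
E
python3 d.py
```

```text
[ 0.43972594 -0.26873425  0.13991714] 0.024786753590823093 79.08792972564697 [-0.75232269 -0.42544133 -2.67103863]
w []
t [([308.4, 262.4], 0.74)]
s [([318.5, 221.8], 0.93), ([236.3, 189.5], 0.63), ([396.0, 221.9], 0.61)]
0.155 [ 0.46602904 -0.11599057  0.15898318] [[312.1, -187.8], [308.4, 263.2], [319.3, 224.7]]
0.162 [ 0.46721647 -0.10909201  0.15898616] [[311.9, -220.6], [305.7, 262.7], [321.6, 225.0]]
0.168 [ 0.46823427 -0.10317897  0.15898872] [[311.7, -249.8], [303.3, 262.2], [323.5, 225.2]]
3 [ 0.59405971 -0.24844483  0.161     ] [-0.12 -0.09 -6.11  4.62 14.87 -0.31]
2 [ 0.55014945 -0.24563606  0.161     ] [-0.12 -0.09 -6.11  4.15 10.5  -0.3 ]
```

View pics/w2.png

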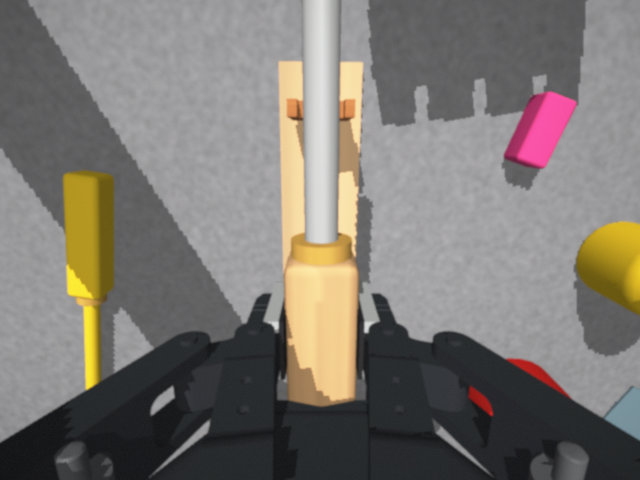

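Wrist view: the rod is held straight, with its shaft along column 321. Moving in front of bore 3.

Request:
{"api": "move_arm", "payload": {"plan": [[0,0,-3,2,4,-0.3,-1],[0,0,-6.1,3.5,8,-0.3,-1],[0,0,-6.1,4.6,12,-0.3,-1],[0,0,-6.1,4.6,14.9,-0.3,-1],[0,0,-6.1,4.6,14.9,-0.3,-1]]}}

```text
time_s: 6.45
position: [0.5971, -0.2488, 0.1411]
tool_rot: [[0.062, 0.998, -0.001], [0.998, -0.062, 0.001], [0.001, -0.001, -1.0]]
ft_force: [-0.3, 0.5, -1.9]
grip_width: 0.0249
gripper_force: 79.4
```

```bash
cat > e.py <<'E'
from h import *
import sys
w=env.get_image('wrist');t=env.get_image('top');s=env.get_image('scene')
n=sys.argv[1]
a=cv2.resize(w['color'][:, :, ::-1],(400,300));b=cv2.resize(t['color'][150:270,180:340,::-1],(400,300),interpolation=cv2.INTER_CUBIC);c=cv2.resize(s['color'][190:310,280:440,::-1],(400,300),interpolation=cv2.INTER_CUBIC)
cv2.imwrite('pics/%s.png'%n,np.vstack([np.hstack([a,b]),np.hstack([c,c*0])]))
o=env.observe();R=np.array(o['tool_rot']);g=o['position']-R[:,2]*.019
print(o['time_s'],o['position'],np.degrees(np.arctan2(R[1,0],R[0,0])),o['grip_width'],o['ft_force'])
T=[env.tip_of('rod_tip',p)[:1] for p in(t,s)];print([(x['pixel'],x['conf']) for y in T for x in y])
a=np.radians(-SY);M=np.array([[np.cos(a),-np.sin(a)],[np.sin(a),np.cos(a)]])
st=lambda P:np.r_[M@(np.array(P)[:2]-ST),P[2]]
if T[0] and T[1]:print('tip tri, station frame',st(tri((t,s),[T[0][0]['pixel'],T[1][0]['pixel']])))
print('tip by L=.158',st(g+R[:,0]*.158))
for b in'123':
  T=[env.tip_of('bore%s_in'%b,p)[:1] for p in(t,s)]
  if T[0] and T[1]:print(b,st(tri((t,s),[T[0][0]['pixel'],T[1][0]['pixel']])),T[0][0]['conf'],T[1][0]['conf'])
for b in'123':
  print(b,[(np.round(r['pixel']),round(r['conf'],2)) for r in env.tip_of('bore%s_in'%b,w)[:2]],proj(w,S2W({'1':-.044,'2':0,'3':.044}[b],-.085,.162)))
E
python3 e.py m3
```

```text
6.6 [ 0.59393732 -0.24884319  0.14218778] 86.32898922345477 0.025304279386720974 [-0.78053932  0.89920755 -1.49489888]
[([417.3, 363.3], 0.73), ([325.0, 259.0], 0.97)]
tip tri, station frame [-0.26724454 -0.3175801  -0.12276384]
tip by L=.158 [ 0.04397728 -0.11892694  0.16136616]
1 [-0.04645888 -0.08980333  0.17421947] 0.58 0.77
2 [ 4.01638846e-06 -8.55118139e-02  1.69071033e-01] 0.7 0.76
3 [ 0.04421347 -0.08251986  0.16886863] 0.85 0.65
1 [] [ -63.6719029 -403.3814041]
2 [(array([339., 198.]), 0.75)] [ 122.25830494 -403.30484443]
3 [] [ 308.34045916 -403.2282222 ]
```

View pics/m3.png

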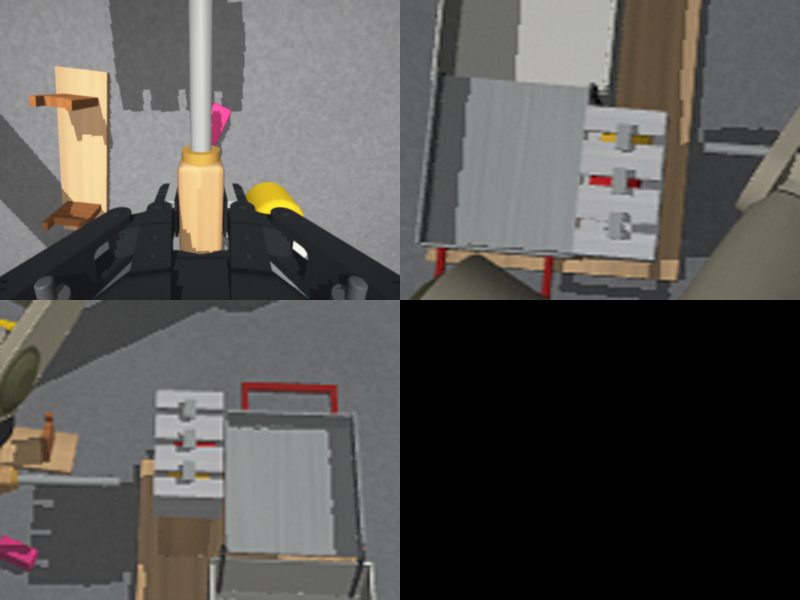

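Composite: the rod points at bore 3. Its tip is at about top (301,209) and scene (328,262). I'll check that against the predicted position.

```bash
python3 -c "
from h import *
t=env.get_image('top');s=env.get_image('scene')
for L in (.15,.158,.163):
  o=env.observe();R=np.array(o['tool_rot']);g=o['position']-R[:,2]*.019;P=g+R[:,0]*L
  print(L,proj(t,P),proj(s,P))
tp=tri((t,s),[(301,209.2),(328,261.5)]);print(tp,P)
print(proj(t,S2W(.044,-.085,.182)),proj(s,S2W(.044,-.085,.182)))
print('want top',180+(655-400)/2.5,150+139/2.5,'scene',280+157/2.5,190+174/2.5)
"
```

```text
0.15 [302.40635692 208.27193054] [325.88453371 262.35374901]
0.158 [299.2456663  208.03559726] [328.62209504 262.43664331]
0.163 [297.2700075  207.88787197] [330.33350401 262.48846537]
[ 0.60183526 -0.0945239   0.16275797] [ 0.60514677 -0.08643365  0.16233602]
[285.35684972 205.93652816] [340.43392047 259.00447371]
want top 282.0 205.6 scene 342.8 259.6
```

Request:
{"api": "move_arm", "payload": {"plan": [[0,0,0,2.5,0.1,0,-1],[0,0,0,4.5,0.1,0,-1],[0,0,0,5.5,0.1,0,-1],[0,0,0,6.5,0.1,0,-1],[0,0,0,7.5,0.1,0,-1]], "squeeze": 110}}

```text
time_s: 7.75
position: [0.6008, -0.1753, 0.1438]
tool_rot: [[0.064, 0.998, 0.001], [0.998, -0.064, -0.003], [-0.003, 0.001, -1.0]]
ft_force: [-0.7, -7.8, -1.7]
grip_width: 0.0246
gripper_force: 109.6
```

Request:
{"api": "move_arm", "payload": {"plan": [[0,0,0,1,0,0,-1],[0,0,0,2,0,0,-1],[0,0,0,3,0,0,-1],[0,0,0,4,0,0,-1],[0,0,0,5,0,0,-1]]}}

```text
time_s: 8.25
position: [0.6038, -0.1234, 0.1433]
tool_rot: [[0.064, 0.998, -0.0], [0.998, -0.064, 0.0], [0.0, -0.0, -1.0]]
ft_force: [-0.3, -1.2, -2.1]
grip_width: 0.0245
gripper_force: 109.7
```

```bash
python3 e.py m4|head -4
```

```text
8.4 [ 0.60383117 -0.12367078  0.14337222] 86.3986170368519 0.02448707456465299 [-0.14372867 -0.07730174 -1.62560836]
[([249.8, 204.4], 0.71), ([235.4, 190.0], 0.8)]
tip tri, station frame [ 0.0328507  -0.19165085  0.54991542]
tip by L=.158 [0.04562526 0.00664382 0.16236748]
```

View pics/m4.png

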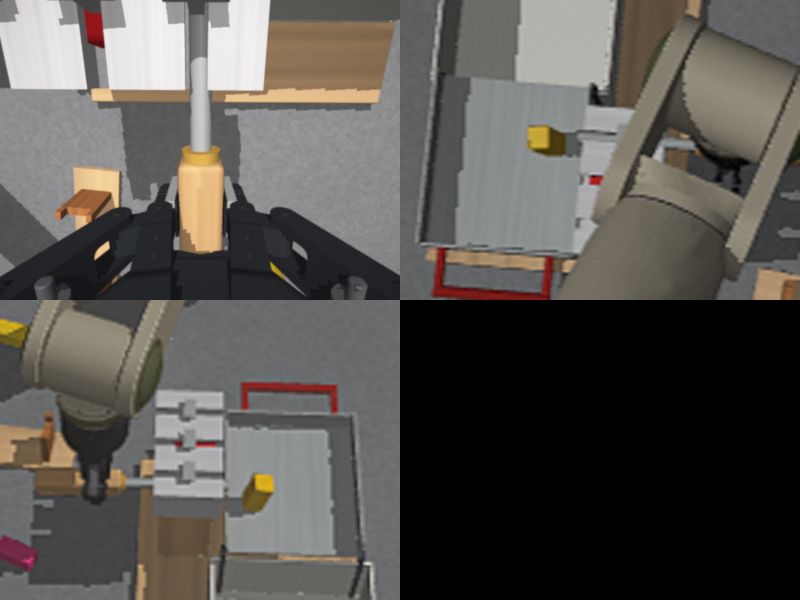

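Yellow is out in the tray, standing on end at top (540,138) in the composite. Retracting and moving over to bore 2.

Request:
{"api": "move_arm", "payload": {"plan": [[0,0,0,-4,0,0,-1],[0,0,0,-8.5,0,0,-1],[0,0,0,-12.5,0,0,-1],[0,0,0,-12.5,-2.5,-0.1,-1],[0,0,0,-12.5,-4.5,-0.1,-1]]}}

```text
time_s: 9.45
position: [0.5498, -0.2475, 0.1438]
tool_rot: [[0.066, 0.998, -0.0], [0.998, -0.066, 0.0], [0.0, -0.001, -1.0]]
ft_force: [-0.4, -0.1, -1.6]
grip_width: 0.0245
gripper_force: 109.8
```

Request:
{"api": "move_arm", "payload": {"plan": [[0,0,0,0,0,0,-1],[0,0,0,0,0,0,-1]]}}

```text
time_s: 9.65
position: [0.5511, -0.2464, 0.1447]
tool_rot: [[0.064, 0.998, 0.001], [0.998, -0.064, -0.0], [-0.0, 0.001, -1.0]]
ft_force: [-0.3, -0.2, -1.7]
grip_width: 0.0245
gripper_force: 109.8
```

```bash
python3 e.py m5|head -4
```

```text
9.8 [ 0.55154539 -0.24619259  0.14430358] 86.36699603199496 0.02452800135539766 [-0.13880172 -0.09219403 -1.82550761]
[([413.1, 365.4], 0.56), ([324.9, 249.3], 0.97)]
tip tri, station frame [-0.28287139 -0.31035739 -0.1031845 ]
tip by L=.158 [ 0.00134587 -0.11896218  0.16326925]
```

View pics/m5.png

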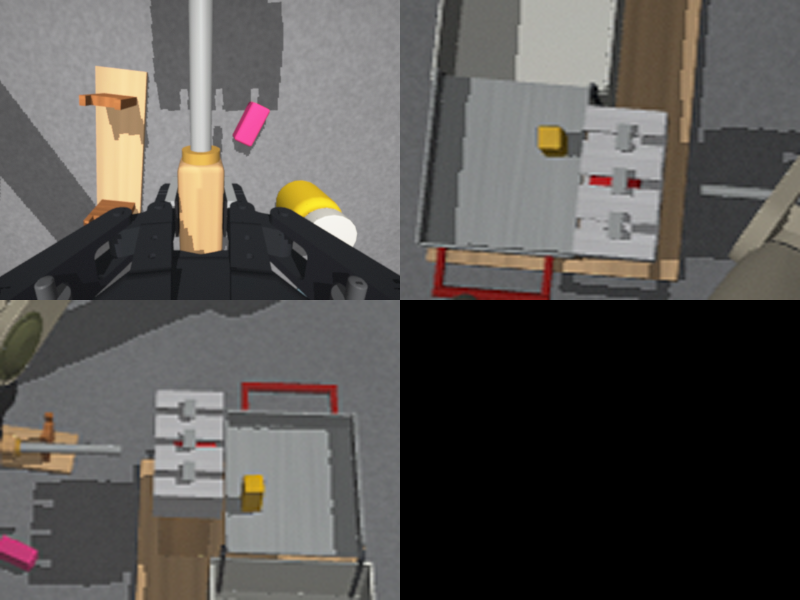

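Yellow stands at composite (550,140) and the rod is aligned with bore 2. Pushing red.

Request:
{"api": "move_arm", "payload": {"plan": [[0,0,0,2.5,0,0.2,-1],[0,0,0,4.5,0,0.2,-1],[0,0,0,5.5,0,0.2,-1],[0,0,0,6.5,0,0.2,-1],[0,0,0,7.5,0,0.2,-1]]}}

```text
time_s: 10.85
position: [0.556, -0.1727, 0.1428]
tool_rot: [[0.064, 0.998, 0.001], [0.998, -0.064, -0.003], [-0.003, 0.001, -1.0]]
ft_force: [-0.5, -8.8, -1.6]
grip_width: 0.0244
gripper_force: 109.8
```

Request:
{"api": "move_arm", "payload": {"plan": [[0,0,0,1,0,0,-1],[0,0,0,2,0,0,-1],[0,0,0,3,0,0,-1],[0,0,0,4,0,0,-1],[0,0,0,5.2,0,0,-1]]}}

```text
time_s: 11.35
position: [0.559, -0.1188, 0.1423]
tool_rot: [[0.064, 0.998, -0.0], [0.998, -0.064, 0.0], [0.0, -0.0, -1.0]]
ft_force: [-0.6, -0.6, -2.4]
grip_width: 0.0247
gripper_force: 109.7
```

Request:
{"api": "move_arm", "payload": {"plan": [[0,0,0,0,0,0,-1],[0,0,0,-4,0,0,-1],[0,0,0,-8.5,0,0,-1],[0,0,0,-12.7,0,0,-1],[0,0,0,-12.7,0,0,-1]]}}

```text
time_s: 11.85
position: [0.5503, -0.2513, 0.142]
tool_rot: [[0.069, 0.998, 0.0], [0.998, -0.069, -0.002], [-0.002, 0.001, -1.0]]
ft_force: [1.3, 1.2, -2.4]
grip_width: 0.0244
gripper_force: 109.7
```

```bash
python3 e.py m6|head -4
```

```text
12.0 [ 0.55070156 -0.24610446  0.14210541] 86.3136839303405 0.024664922878473373 [ 0.46909676  0.60457846 -2.12161751]
[([415.2, 362.6], 0.83), ([325.8, 246.4], 0.79)]
tip tri, station frame [-0.26821274 -0.30594252 -0.06154917]
tip by L=.158 [ 0.00066226 -0.11894166  0.16118368]
```

View pics/m6.png

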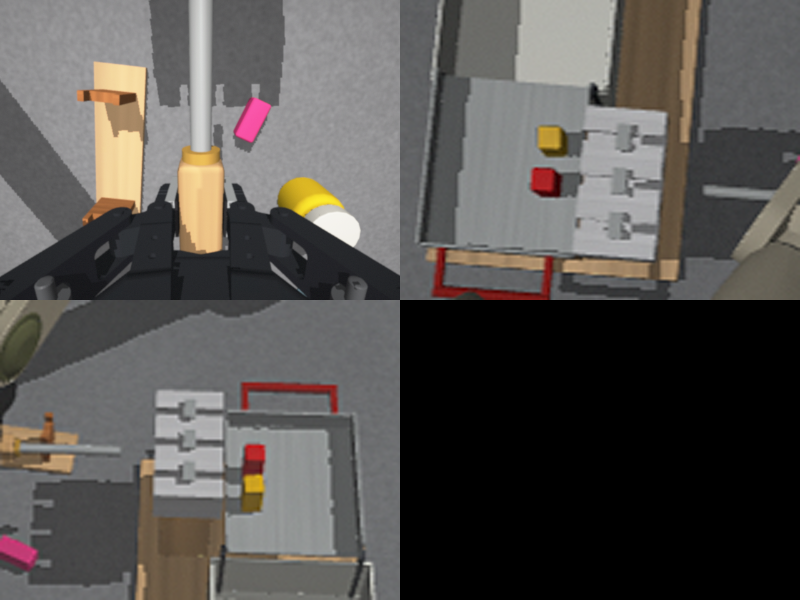

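Both cast blocks are in the tray, standing at composite (550,140) and (545,182), and all bores are empty. Returning the rod.

```bash
python3 -c "
from h import *
print(delta([.4405,-.2690,.146],down(80.1)))"
```

```text
[  0.     0.     6.25  -2.99 -10.87  -0.36]
```

Request:
{"api": "move_arm", "payload": {"plan": [[0,0,0,-3,-4,-0.4,-1],[0,0,3,-3,-8,-0.4,-1],[0,0,6.2,-3,-10.9,-0.4,-1],[0,0,6.2,-3,-10.9,-0.4,-1],[0,0,6.2,-3,-10.9,-0.4,-1]]}}

```text
time_s: 13.05
position: [0.4403, -0.2696, 0.1468]
tool_rot: [[0.172, 0.985, 0.001], [0.985, -0.172, -0.001], [-0.001, 0.001, -1.0]]
ft_force: [0.0, 0.2, -1.7]
grip_width: 0.0243
gripper_force: 109.8
```

```bash
python3 -c "
from h import *
w=env.get_image('wrist');save(w,'w7.png');print(env.observe()['position'],delta([.4405,-.2693,.0425],down(80.1)))"
```

```text
[ 0.44080708 -0.26956399  0.14663792] [ 0.06  0.03  0.06  0.03 -0.05 10.41]
```

View pics/w7.png

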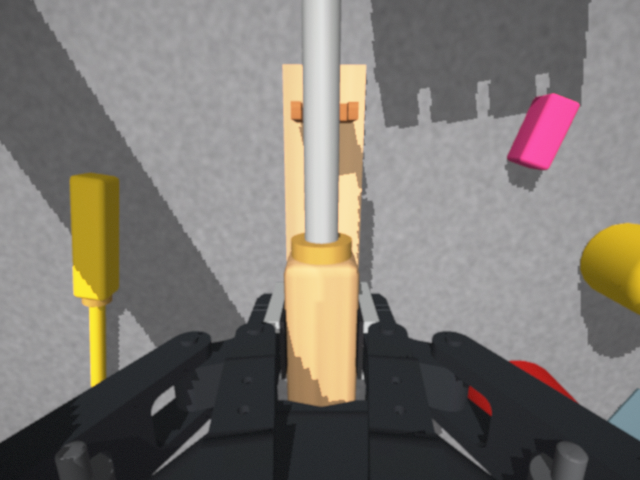

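The rod sits as it did after the first lift, over the rest notch at (325,110). Lowering it.

Request:
{"api": "move_arm", "payload": {"plan": [[0,0,0,0,0,4,-1],[0,0,0,0,0,7,-1],[0,0,0,0,0,9,-1],[0,0,0,0,0,10.4,-1],[0,0,0,0,0,10.4,-1]]}}

```text
time_s: 13.6
position: [0.4412, -0.2692, 0.0417]
tool_rot: [[0.17, 0.985, -0.0], [0.985, -0.17, 0.0], [0.0, -0.0, -1.0]]
ft_force: [-0.2, 0.2, -2.6]
grip_width: 0.0247
gripper_force: 110.2
```

Request:
{"api": "move_arm", "payload": {"plan": [[0,0,0,0,0,0.1,-0.3],[0,0,0,0,0,0.1,0],[0,0,0,0,0,0.1,0.2],[0,0,0,0,0,0.1,0.2]], "squeeze": 60}}

```text
time_s: 14.0
position: [0.4404, -0.2693, 0.0414]
tool_rot: [[0.171, 0.985, 0.0], [0.985, -0.171, -0.0], [-0.0, 0.0, -1.0]]
ft_force: [-0.4, 0.7, -0.3]
grip_width: 0.051
gripper_force: 0.0
```

Request:
{"api": "move_arm", "payload": {"plan": [[0,0,0,0,0,-3,0.3],[0,0,0,0,0,-8,0.6],[0,0,0,0,0,-13,0.6],[0,0,0,0,0,-16,0.6],[0,0,0,0,0,-16,0.6]]}}

```text
time_s: 14.5
position: [0.4414, -0.2703, 0.2057]
tool_rot: [[0.171, 0.985, 0.006], [0.985, -0.171, -0.006], [-0.005, 0.007, -1.0]]
ft_force: [0.2, 0.2, -0.9]
grip_width: 0.0684
gripper_force: 0.0
```

```bash
cat > f.py <<'E'
from h import *
w=env.get_image('wrist');t=env.get_image('top')
save(w,'w8.png')
# colour-blob strays on the table
for nm,p in(('w',w),('t',t)):
  hsv=cv2.cvtColor(p['color'],cv2.COLOR_RGB2HSV)
  for c,(lo,hi) in {'pink':((158,120,90),(174,255,255)),'green':((50,120,50),(75,255,255)),'orange':((6,180,120),(18,255,255))}.items():
    n,l,st,ce=cv2.connectedComponentsWithStats(cv2.inRange(hsv,lo,hi))
    for i in range(1,n):
      if 60<st[i,4]<4000:
        (cx,cy),(a,b),ang=cv2.minAreaRect(np.argwhere(l==i)[:,::-1].astype(np.float32))
        q=cv2.boxPoints(((cx,cy),(a,b),ang));W=np.array([atz(p,x,.022)[:2] for x in q]);e=[W[1]-W[0],W[2]-W[1]];e=max(e,key=np.linalg.norm)
        print(nm,c,st[i,4],(round(cx),round(cy)),atz(p,(cx,cy),.02)[:2].round(4),'len',np.linalg.norm(e).round(3),'ang',np.degrees(np.arctan2(e[1],e[0])).round(1))
o=env.observe();print(o['time_s'],o['position'],o['grip_width'])
E
python3 f.py
```

```text
w pink 2066 (500, 130) [ 0.6112 -0.225 ] len 0.052 ang 60.1
t pink 155 (348, 215) [ 0.6123 -0.2275] len 0.05 ang -118.8
t pink 134 (20, 460) [-0.0598  0.6475] len 0.052 ang -153.3
t green 147 (121, 264) [0.4656 0.4079] len 0.05 ang -122.6
14.6 [ 0.44006956 -0.26916167  0.20136399] 0.06825495743778635
```

View pics/w8.png

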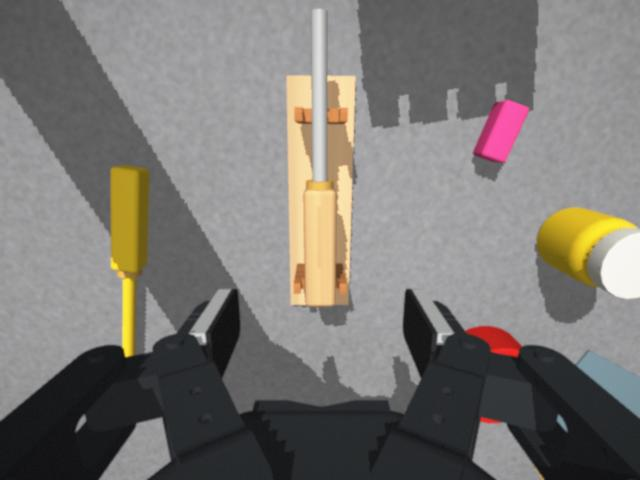

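The rod is seated in its rest with its tip at (319,12). Only the pink and green strays exist. Going for pink.

```bash
python3 -c "
from h import *
print(delta([.6115,-.2258,.15],down(60.5)))"
```

```text
[ 0.03  0.02 19.63  7.21 16.14  5.14]
```

Request:
{"api": "move_arm", "payload": {"plan": [[0,0,8,2,4.5,0,0.6],[0,0,16,4,9,0,0.6],[0,0,19.6,6,13.5,2,0.4],[0,0,19.6,7.2,16.1,5.1,0.4],[0,0,19.6,7.2,16.1,5.1,0.4]]}}

```text
time_s: 15.1
position: [0.6116, -0.2231, 0.1425]
tool_rot: [[0.489, 0.872, -0.01], [0.872, -0.489, 0.006], [0.001, -0.011, -1.0]]
ft_force: [-0.4, -0.1, -0.5]
grip_width: 0.0599
gripper_force: 0.0
```

```bash
python3 f.py; python3 -c "
from h import *
print(delta([.6115,-.2258,.004],down(60.5)))"
```

```text
w pink 2066 (328, 231) [ 0.6147 -0.2251] len 0.052 ang -118.4
t pink 132 (20, 460) [-0.0598  0.6475] len 0.052 ang -153.3
t green 147 (121, 264) [0.4658 0.4082] len 0.049 ang -122.6
15.2 [ 0.61058056 -0.22536808  0.1479357 ] 0.05973994672708055
[-2.600e-01  1.000e-02  8.000e-02  1.000e-02  1.700e-01  1.439e+01]
```

Request:
{"api": "move_arm", "payload": {"plan": [[0,0,0,0,0.2,5,0.4],[0,0,0,0,0.3,9,0.4],[0,0,0,0,0.3,12,0.4],[0,0,0,0,0.3,14.4,0.4],[0,0,0,0,0.3,14.4,0.4]]}}

```text
time_s: 15.7
position: [0.6116, -0.2274, 0.0043]
tool_rot: [[0.493, 0.87, -0.004], [0.87, -0.493, 0.002], [-0.0, -0.005, -1.0]]
ft_force: [0.6, 0.7, 0.1]
grip_width: 0.0601
gripper_force: 0.0
```

Request:
{"api": "move_arm", "payload": {"plan": [[0,0,0,0,0,0,-1],[0,0,0,0,0,0,-1],[0,0,0,0,0,0,-1],[0,0,0,0,0,0,-1],[0,0,0,0,0,0,-1]]}}

```text
time_s: 16.2
position: [0.6146, -0.2281, 0.0088]
tool_rot: [[0.492, 0.871, 0.003], [0.871, -0.492, -0.002], [-0.0, 0.004, -1.0]]
ft_force: [-0.6, -0.9, 7.1]
grip_width: 0.0225
gripper_force: 60.0
```

Request:
{"api": "move_arm", "payload": {"plan": [[0,0,0,0,0,-4,-1],[0,0,0,0,0,-9,-1],[0,0,0,0,0,-14,-1],[0,0,0,0,0,-19,-1],[0,0,0,0,0,-23,-1]]}}

```text
time_s: 16.7
position: [0.6136, -0.2273, 0.241]
tool_rot: [[0.492, 0.871, 0.004], [0.871, -0.492, -0.002], [-0.0, 0.004, -1.0]]
ft_force: [-0.0, 0.2, 0.0]
grip_width: 0.0225
gripper_force: 59.1
```

```bash
python3 -c "
from h import *
o=env.observe();print(o['position'],o['grip_width'],S2W(-.03,.105,.23),delta(S2W(-.03,.105,.23),down(86.3)))"
```

```text
[ 0.61364869 -0.2273021   0.24095314] 0.022489881662655576 [0.54456393 0.13700091 0.23      ] [  0.25   0.07 -25.76  28.32 -23.94   0.98]
```

Request:
{"api": "move_arm", "payload": {"plan": [[0,0,-25.8,28.3,-23.9,0.5,-1],[0,0,-25.8,28.3,-23.9,0.5,-1],[0,0,-25.8,28.3,-23.9,0.5,-1],[0,0,-25.8,28.3,-23.9,0.5,-1],[0,0,-25.8,28.3,-23.9,0.5,-1]]}}

```text
time_s: 17.2
position: [0.5664, 0.0201, 0.2341]
tool_rot: [[0.064, 0.998, 0.002], [0.998, -0.064, -0.0], [-0.0, 0.002, -1.0]]
ft_force: [0.5, 0.2, -0.4]
grip_width: 0.0227
gripper_force: 59.1
```

```bash
python3 -c "
from h import *
o=env.observe();print(o['position'],o['grip_width'],delta(S2W(-.03,.105,.23),down(86.3)))"
```

```text
[0.56639631 0.02008252 0.23409087] 0.02266313095874588 [ 1.000e-01  1.000e-02  3.000e-02  1.153e+01 -2.930e+00  4.000e-01]
```

Request:
{"api": "move_arm", "payload": {"plan": [[0,0,0,4,-1,0,-1],[0,0,0,8,-2,0,-1],[0,0,0,11.5,-2.9,0,-1],[0,0,0,11.5,-2.9,0,-1]]}}

```text
time_s: 17.6
position: [0.5444, 0.1386, 0.2342]
tool_rot: [[0.059, 0.998, 0.002], [0.998, -0.059, 0.001], [0.001, 0.001, -1.0]]
ft_force: [0.2, -1.0, -0.3]
grip_width: 0.0226
gripper_force: 59.1
```

Request:
{"api": "move_arm", "payload": {"plan": [[0,0,0,0,0,3,-1],[0,0,0,0,0,6,-1],[0,0,0,0,0,9,-1],[0,0,0,0,0,10.8,-1],[0,0,0,0,0,10.8,-1]]}}

```text
time_s: 18.1
position: [0.5453, 0.1342, 0.1243]
tool_rot: [[0.064, 0.998, -0.001], [0.998, -0.064, -0.0], [-0.0, -0.001, -1.0]]
ft_force: [0.6, -0.7, 0.4]
grip_width: 0.0224
gripper_force: 61.2
```

```bash
python3 -c "
from h import *
w=env.get_image('wrist');t=env.get_image('top');a=cv2.resize(w['color'][:, :, ::-1],(400,300));b=cv2.resize(t['color'][150:270,180:340,::-1],(400,300),interpolation=cv2.INTER_CUBIC);cv2.imwrite('pics/p9.png',np.hstack([a,b]))
o=env.observe();print(o['position'],o['grip_width'],o['ft_force'])"
```

```text
[0.54594788 0.1343051  0.12552765] 0.02239210416524398 [ 0.8297999  -0.50314065 -0.25050513]
```

View pics/p9.png

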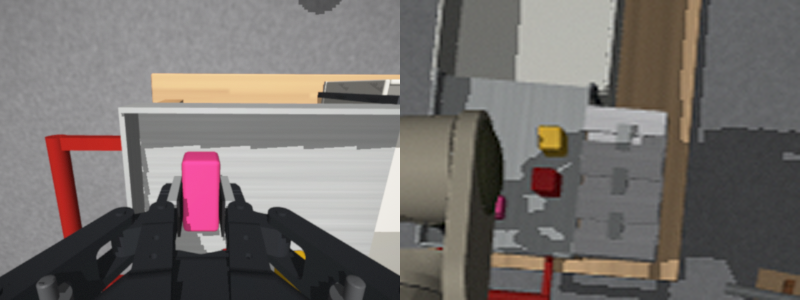

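Pink is at the tray floor, (200,190) in the wrist half. Releasing it, then going to green.

Request:
{"api": "move_arm", "payload": {"plan": [[0,0,0,0,0,0,-0.2],[0,0,0,0,0,0,0],[0,0,0,0,0,0,0.05],[0,0,0,0,0,-4,0.05],[0,0,0,0,0,-9,0.1]]}}

```text
time_s: 18.7
position: [0.5447, 0.1347, 0.2146]
tool_rot: [[0.064, 0.998, -0.005], [0.998, -0.064, -0.0], [-0.001, -0.005, -1.0]]
ft_force: [0.5, 0.5, 0.5]
grip_width: 0.0468
gripper_force: 0.0
```

```bash
python3 -c "
from h import *
o=env.observe();print(o['position'],o['grip_width'],delta([.465,.405,.20],down(57.5)))"
```

```text
[0.54473174 0.13473734 0.21457174] 0.046767447368612824 [-0.26  0.1  28.83 26.46 -9.68  1.49]
```

Request:
{"api": "move_arm", "payload": {"plan": [[0,0,28.8,26.5,-9.7,1,0.4],[0,0,28.8,26.5,-9.7,1,0.4],[0,0,28.8,26.5,-9.7,1,0.4],[0,0,28.8,26.5,-9.7,1,0.4],[0,0,28.8,26.5,-9.7,1,0.4]]}}

```text
time_s: 19.2
position: [0.4778, 0.3645, 0.2068]
tool_rot: [[0.539, 0.842, 0.001], [0.842, -0.539, 0.0], [0.0, 0.0, -1.0]]
ft_force: [0.7, -0.4, 0.7]
grip_width: 0.0596
gripper_force: 0.0
```

Request:
{"api": "move_arm", "payload": {"plan": [[0,0,0,2.6,2,3,0.4],[0,0,0,2.6,2,3,0.4]]}}

```text
time_s: 19.4
position: [0.5095, 0.3752, 0.172]
tool_rot: [[0.535, 0.845, -0.005], [0.845, -0.535, -0.003], [-0.005, -0.003, -1.0]]
ft_force: [0.1, -0.8, -1.1]
grip_width: 0.0599
gripper_force: 0.0
```

```bash
sed -i "s/save(w,'w8.png')//" f.py; python3 f.py; python3 -c "
from h import *
print(delta([.465,.405,.15],down(57.5)))"
```

```text
w pink 3618 (497, 111) [0.6713 0.3764] len 0.07 ang 57.0
w green 1753 (258, 215) [0.467  0.4086] len 0.051 ang -123.1
t pink 162 (211, 232) [0.5594 0.1602] len 0.052 ang -93.8
t green 146 (121, 264) [0.4656 0.4079] len 0.05 ang -122.6
19.5 [0.5092486  0.37389539 0.17589687] 0.059403763824417484
[-0.05  0.08  0.04  0.25 -5.4   2.59]
```

Request:
{"api": "move_arm", "payload": {"plan": [[0,0,0,0.6,-3,1,0.4],[0,0,0,0.6,-5.4,3,0.4],[0,0,0,0.6,-5.4,8,0.4],[0,0,0,0.6,-5.4,12,0.4],[0,0,0,0.6,-5.4,15,0.4]]}}

```text
time_s: 20.0
position: [0.4666, 0.4072, 0.026]
tool_rot: [[0.537, 0.843, 0.0], [0.843, -0.537, 0.0], [0.0, 0.0, -1.0]]
ft_force: [-0.5, 1.0, 0.9]
grip_width: 0.0593
gripper_force: 0.0
```

```bash
python3 -c "
from h import *
print(delta([.4665,.408,.0065],down(57.2)))"; python3 f.py | grep green
```

```text
[ 0.   -0.    0.3   0.06 -0.05  1.95]
t green 114 (122, 265) [0.4637 0.4049] len 0.042 ang -122.6
```

Request:
{"api": "move_arm", "payload": {"plan": [[0,0,0,0,0,1.9,0.4],[0,0,0,0,0,1.9,-1],[0,0,0,0,0,1.8,-1],[0,0,0,0,0,1.8,-1],[0,0,0,0,0,1.8,-1]]}}

```text
time_s: 20.6
position: [0.4681, 0.4085, 0.0113]
tool_rot: [[0.537, 0.844, 0.004], [0.844, -0.537, 0.002], [0.003, 0.002, -1.0]]
ft_force: [-0.2, -1.6, 8.1]
grip_width: 0.022
gripper_force: 59.7
```

Request:
{"api": "move_arm", "payload": {"plan": [[0,0,0,0,0,0,-1],[0,0,0,0,0,-4,-1],[0,0,0,0,0,-9,-1],[0,0,0,0,0,-14,-1],[0,0,0,0,0,-20,-1]]}}

```text
time_s: 21.1
position: [0.4667, 0.4078, 0.2023]
tool_rot: [[0.537, 0.844, 0.002], [0.844, -0.537, 0.001], [0.002, 0.001, -1.0]]
ft_force: [1.0, 0.1, -0.7]
grip_width: 0.0223
gripper_force: 59.0
```

```bash
python3 -c "
from h import *
o=env.observe();print(o['position'],o['grip_width'],S2W(.03,.107,.23),delta(S2W(.03,.107,.23),down(86.3)))"
```

```text
[0.46668845 0.40777898 0.20229964] 0.022311718289344567 [0.60456922 0.1351667  0.23      ] [  0.07  -0.08 -28.77 -15.59  26.27  -2.77]
```

Request:
{"api": "move_arm", "payload": {"plan": [[0,0,-28.8,-15.6,26.3,-2.8,-1],[0,0,-28.8,-15.6,26.3,-2.8,-1],[0,0,-28.8,-15.6,26.3,-2.8,-1],[0,0,-28.8,-15.6,26.3,-2.8,-1],[0,0,-28.8,-15.6,26.3,-2.8,-1]]}}

```text
time_s: 21.6
position: [0.5763, 0.1917, 0.2225]
tool_rot: [[0.061, 0.998, 0.002], [0.998, -0.061, 0.0], [0.0, 0.002, -1.0]]
ft_force: [1.0, 0.1, 0.1]
grip_width: 0.0224
gripper_force: 59.0
```

```bash
python3 -c "
from h import *
o=env.observe();print(o['position'],o['grip_width'],delta(S2W(.03,.107,.23),down(86.3)))"
```

```text
[0.57625733 0.1916642  0.22249261] 0.022422454018715673 [ 0.12 -0.03  0.18 -5.46  3.17 -0.75]
```

Request:
{"api": "move_arm", "payload": {"plan": [[0,0,0,-3,1.7,0,-1],[0,0,0,-5.5,3.2,0,-1],[0,0,0,-5.5,3.2,4,-1],[0,0,0,-5.5,3.2,7.5,-1],[0,0,0,-5.5,3.2,9.5,-1]]}}

```text
time_s: 22.1
position: [0.6034, 0.1361, 0.1248]
tool_rot: [[0.065, 0.998, -0.002], [0.998, -0.065, -0.0], [-0.0, -0.002, -1.0]]
ft_force: [-17.8, -2.1, 80.3]
grip_width: 0.0224
gripper_force: 71.2
```

```bash
python3 -c "
from h import *
o=env.observe();print(o['position'],o['grip_width'],o['ft_force'],delta(S2W(.03,.107,.1265),down(86.3)))"
```

```text
[0.60341171 0.13606473 0.12482591] 0.022442905047568518 [-17.83525294  -2.13238635  80.34022996] [-0.1   0.01 -0.01 -0.08  0.12 -0.17]
```

Request:
{"api": "move_arm", "payload": {"plan": [[0,0,0,0,0,-0.5,-1],[0,0,0,0,0,-0.5,-1]]}}

```text
time_s: 22.3
position: [0.6046, 0.1365, 0.1323]
tool_rot: [[0.064, 0.998, 0.003], [0.998, -0.064, 0.0], [0.0, 0.003, -1.0]]
ft_force: [0.1, 0.3, 0.3]
grip_width: 0.0223
gripper_force: 63.7
```

```bash
python3 -c "
from h import *
w=env.get_image('wrist');t=env.get_image('top');a=cv2.resize(w['color'][:, :, ::-1],(400,300));b=cv2.resize(t['color'][150:270,180:340,::-1],(400,300),interpolation=cv2.INTER_CUBIC);cv2.imwrite('pics/p10.png',np.hstack([a,b]))
o=env.observe();print(o['position'],o['grip_width'],o['ft_force'])"
```

```text
[0.60447806 0.13657961 0.13176092] 0.022398175415691425 [0.02466099 0.58204527 0.11932432]
```

View pics/p10.png

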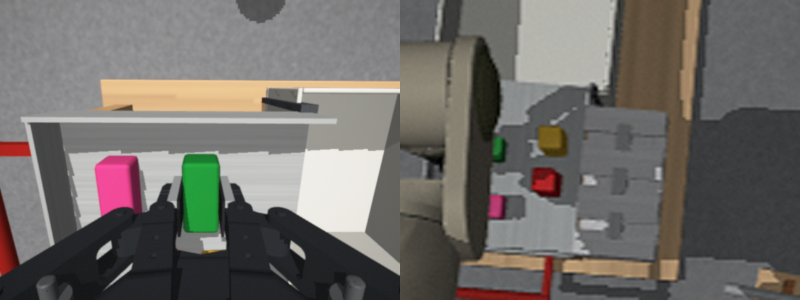

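Green is just over the floor beside pink, with yellow and red still standing. Releasing.

Request:
{"api": "move_arm", "payload": {"plan": [[0,0,0,0,0,0.3,-1],[0,0,0,0,0,0.3,-0.2],[0,0,0,0,0,0.3,0.05],[0,0,0,0,0,0.3,0.05],[0,0,0,0,0,-4,0.05]]}}

```text
time_s: 22.9
position: [0.602, 0.1364, 0.166]
tool_rot: [[0.064, 0.998, -0.011], [0.998, -0.064, -0.0], [-0.001, -0.011, -1.0]]
ft_force: [0.1, -0.5, -0.7]
grip_width: 0.0449
gripper_force: 0.0
```

Request:
{"api": "move_arm", "payload": {"plan": [[0,0,0,0,0,-5,0.05],[0,0,0,0,0,-8,0.05],[0,0,0,0,-5,-8,0.05],[0,0,0,-0.5,-10,-8,0.05],[0,0,0,-1,-15,-8,0.05]]}}

```text
time_s: 23.4
position: [0.4525, 0.1361, 0.2505]
tool_rot: [[0.064, 0.998, 0.0], [0.998, -0.064, 0.0], [0.0, 0.0, -1.0]]
ft_force: [0.6, 0.7, 0.8]
grip_width: 0.0448
gripper_force: 0.0
```

Request:
{"api": "move_arm", "payload": {"plan": [[0,0,0,0,0,0,0.05],[0,0,0,0,0,0,0.05]]}}

```text
time_s: 23.6
position: [0.454, 0.1363, 0.2513]
tool_rot: [[0.064, 0.998, 0.002], [0.998, -0.064, 0.0], [0.0, 0.002, -1.0]]
ft_force: [-0.1, 0.1, 0.4]
grip_width: 0.0447
gripper_force: 0.0
```

```bash
cat > g.py <<'E'
from h import *
w=env.get_image('wrist');t=env.get_image('top');s=env.get_image('scene')
a=cv2.resize(w['color'][:, :, ::-1],(400,300));b=cv2.resize(t['color'][120:270,160:360,::-1],(400,300),interpolation=cv2.INTER_CUBIC);c=cv2.resize(s['color'][190:340,280:480,::-1],(400,300),interpolation=cv2.INTER_CUBIC)
d=cv2.resize(t['color'][::1,:, ::-1],(400,300))
cv2.imwrite('pics/p11.png',np.vstack([np.hstack([a,b]),np.hstack([c,d])]))
o=env.observe();print(o['time_s'],o['position'],o['grip_width'],o['ft_force'])
hsv=cv2.cvtColor(w['color'],cv2.COLOR_RGB2HSV);m=cv2.inRange(hsv,(0,170,60),(6,255,255))|cv2.inRange(hsv,(176,170,60),(180,255,255))
n,l,st,ce=cv2.connectedComponentsWithStats(m)
for i in range(1,n):
  if st[i,4]>300:
    print(st[i],'bbox corners at z.131',atz(w,st[i,:2],.131),atz(w,(st[i,0],st[i,1]+st[i,3]),.131))
print([(r['pixel'],r['conf'],atz(w,r['pixel'],.131)) for r in env.tip_of('tray_bar',w)[:2]])
print('wanted px',proj(w,[.4505,.118,.131]),proj(w,S2W(-.123,.08,.131)))
print(delta(np.array([.4505,.118,.131-.019]),down(86.3)))
E
python3 g.py
```

```text
23.75 [0.45565863 0.13609604 0.25064598] 0.044632353220339864 [ 0.06399055 -0.49152637 -0.43793301]
[ 316  175   69  149 3027] bbox corners at z.131 [0.453458   0.17870802 0.131     ] [0.44526959 0.05807746 0.131     ]
[ 449  289   55   51 1981] bbox corners at z.131 [0.55313561 0.08221852 0.131     ] [0.55463192 0.0361418  0.131     ]
[([508.7, 212.2], 0.7, array([0.59580591, 0.14190542, 0.131     ])), ([324.2, 252.3], 0.67, array([0.45577935, 0.11927915, 0.131     ]))]
wanted px [317.49805333 254.28665339] [317.05807202 254.32762819]
[ 0.02 -0.    0.02 -1.84 -0.4  13.84]
```

View pics/p11.png

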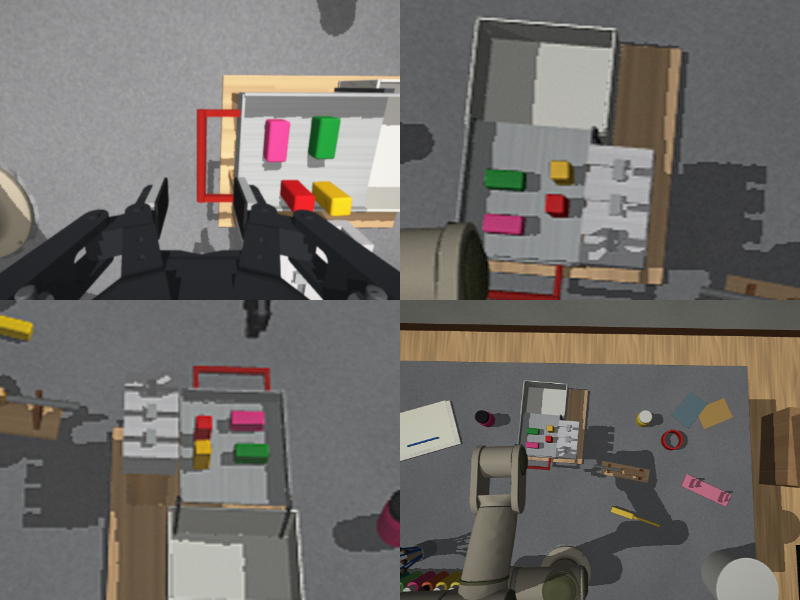

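All four blocks are in the level tray: pink (503,225), green (503,180), yellow (560,172), red (556,205) in the composite. The bar is at wrist column 322. Gripping it.

Request:
{"api": "move_arm", "payload": {"plan": [[0,0,0,-1.8,-0.3,4,0.05],[0,0,0,-1.8,-0.3,8,0.05],[0,0,0,-1.8,-0.3,11,0.05],[0,0,0,-1.8,-0.3,13,0.05],[0,0,0,-1.8,-0.3,13.8,0.05]]}}

```text
time_s: 24.3
position: [0.4503, 0.1183, 0.1106]
tool_rot: [[0.064, 0.998, -0.003], [0.998, -0.064, 0.0], [-0.0, -0.003, -1.0]]
ft_force: [-0.2, -0.0, 0.2]
grip_width: 0.0449
gripper_force: 0.0
```

Request:
{"api": "move_arm", "payload": {"plan": [[0,0,0,0,0,0,0.05],[0,0,0,0,0,0,-1],[0,0,0,0,0,0,-1],[0,0,0,0,0,0,-1],[0,0,0,0,0,0,-1]], "squeeze": 50}}

```text
time_s: 24.8
position: [0.4539, 0.1182, 0.1142]
tool_rot: [[0.064, 0.998, 0.01], [0.998, -0.064, 0.0], [0.001, 0.01, -1.0]]
ft_force: [11.0, 0.2, -4.0]
grip_width: 0.0099
gripper_force: 48.6
```

```bash
python3 -c "
from h import *
o=env.observe();print(o['time_s'],o['position'],o['grip_width'],o['gripper_force'],o['ft_force'])
r=np.hypot(.227,.02);p=np.arctan2(.02,.227)
for k in range(1,13):
  th=k*.09;print(round(th,2),'ty',round(100*r*(np.cos(p)-np.cos(p+th)),1),'tz',round(-100*r*(np.sin(p+th)-np.sin(p)),1))"
```

```text
24.8 [0.45385424 0.11824167 0.11424519] 0.009943820600921943 48.621012568473816 [10.9720811   0.15208612 -4.03378525]
0.09 ty 0.3 tz -2.0
0.18 ty 0.7 tz -4.0
0.27 ty 1.4 tz -6.0
0.36 ty 2.2 tz -7.9
0.45 ty 3.1 tz -9.7
0.54 ty 4.3 tz -11.4
0.63 ty 5.5 tz -13.0
0.72 ty 7.0 tz -14.5
0.81 ty 8.5 tz -15.8
0.9 ty 10.2 tz -17.0
0.99 ty 11.9 tz -18.1
1.08 ty 13.8 tz -19.0
```

Request:
{"api": "move_arm", "payload": {"plan": [[0,0,0,0,0.5,-2,-1],[0,0,0,0,1,-4,-1],[0,0,0,0,1.7,-6,-1],[0,0,0,0,2.1,-6.9,-1],[0,0,0,0,2.5,-7.9,-1]], "squeeze": 70}}

```text
time_s: 25.3
position: [0.4742, 0.1168, 0.192]
tool_rot: [[0.064, 0.998, -0.002], [0.998, -0.064, -0.0], [-0.0, -0.002, -1.0]]
ft_force: [-4.7, -0.4, -0.7]
grip_width: 0.0096
gripper_force: 68.4
```

```bash
python3 -c "
from h import *
o=env.observe();print(o['time_s'],o['position'],o['grip_width'],o['gripper_force'],o['ft_force'])
x0,z0=.454,.114
print(o['position'][0]-x0,o['position'][2]-z0)"
```

```text
25.3 [0.4742053  0.11683029 0.19196493] 0.009613147393814732 68.4018337726593 [-4.66364142 -0.37671772 -0.67905718]
0.020205295928043487 0.07796492802415421
```

Request:
{"api": "move_arm", "payload": {"plan": [[0,0,0,0,0.3,-0.9,-1],[0,0,0,0,0.7,-1.8,-1],[0,0,0,0,1.3,-2.7,-1],[0,0,0,0,1.9,-3.5,-1],[0,0,0,0,2.5,-4.3,-1]]}}

```text
time_s: 25.8
position: [0.4995, 0.1151, 0.235]
tool_rot: [[0.064, 0.998, -0.003], [0.998, -0.064, -0.0], [-0.001, -0.003, -1.0]]
ft_force: [-4.0, -2.6, -2.1]
grip_width: 0.0094
gripper_force: 68.4
```

Request:
{"api": "move_arm", "payload": {"plan": [[0,0,0,0,0.6,-0.8,-1],[0,0,0,0,1.4,-1.6,-1],[0,0,0,0,2.1,-2.3,-1],[0,0,0,0,2.9,-3,-1],[0,0,0,0,3.6,-3.6,-1]]}}

```text
time_s: 26.3
position: [0.5344, 0.1127, 0.2725]
tool_rot: [[0.064, 0.998, -0.004], [0.998, -0.064, -0.001], [-0.001, -0.004, -1.0]]
ft_force: [-14.2, -3.8, 9.9]
grip_width: 0.009
gripper_force: 68.6
```

Request:
{"api": "move_arm", "payload": {"plan": [[0,0,0,0,0.8,-0.6,-1],[0,0,0,0,1.6,-1.2,-1],[0,0,0,0,2.5,-1.8,-1],[0,0,0,0,3.4,-2.3,-1],[0,0,0,0,3.4,-2.3,-1]]}}

```text
time_s: 26.8
position: [0.5705, 0.1103, 0.2973]
tool_rot: [[0.065, 0.998, 0.004], [0.998, -0.065, -0.001], [-0.001, 0.004, -1.0]]
ft_force: [-9.4, -3.6, 15.9]
grip_width: 0.0096
gripper_force: 71.5
```

```bash
cat > k.py <<'E'
from h import *
o=env.observe();print(o['time_s'],o['position'],o['grip_width'],o['gripper_force'],o['ft_force'])
z=(o['position'][2]-.114+.02)/.2279;print('theta',np.arcsin(min(z,1))-.088)
t=env.get_image('top');s=env.get_image('scene')
for nm,p in(('t',t),('s',s)):
  hsv=cv2.cvtColor(p['color'],cv2.COLOR_RGB2HSV)
  for c,(lo,hi) in {'pink':((158,120,90),(174,255,255)),'green':((50,120,40),(75,255,255)),'yellow':((20,150,60),(30,255,255)),'red':((0,170,60),(5,255,255))}.items():
    n,l,st,ce=cv2.connectedComponentsWithStats(cv2.inRange(hsv,lo,hi))
    print(nm,c,[(np.round(ce[i]).tolist(),int(st[i,4])) for i in range(1,n) if st[i,4]>12])
def poly(p,z): return [proj(p,S2W(x,y,z)).round().tolist() for x,y in((.106,-.015),(.106,.175),(.256,.175),(.256,-.015))]
print('tub px approx rim: top',poly(t,.097),'scene',poly(s,.097))
E
python3 k.py
```

```text
26.8 [0.57048944 0.1102973  0.29731385] 0.009559252084964684 71.48441076278687 [-9.41864615 -3.5790042  15.91997145]
theta 1.0140131425026806
t pink [([233.0, 163.0], 140)]
t green [([223.0, 154.0], 136), ([59.0, 478.0], 55)]
t yellow [([248.0, 169.0], 95), ([385.0, 196.0], 153), ([368.0, 345.0], 517)]
t red [([254.0, 150.0], 65), ([437.0, 223.0], 397), ([221.0, 212.0], 81)]
s pink [([492.0, 73.0], 3260), ([474.0, 106.0], 122), ([506.0, 130.0], 289), ([156.0, 216.0], 31), ([146.0, 226.0], 61), ([176.0, 225.0], 17), ([188.0, 226.0], 13), ([196.0, 238.0], 31), ([480.0, 306.0], 202), ([395.0, 327.0], 144)]
s green [([489.0, 105.0], 131), ([523.0, 123.0], 45), ([530.0, 124.0], 17), ([511.0, 136.0], 17), ([407.0, 334.0], 124)]
s yellow [([549.0, 104.0], 139), ([442.0, 109.0], 181), ([460.0, 131.0], 365), ([475.0, 130.0], 382), ([273.0, 200.0], 343), ([249.0, 314.0], 226), ([135.0, 327.0], 1295), ([380.0, 319.0], 104)]
s red [([392.0, 220.0], 30), ([420.0, 225.0], 63), ([383.0, 228.0], 15), ([208.0, 284.0], 477), ([376.0, 334.0], 50)]
tub px approx rim: top [[263.0, 187.0], [192.0, 182.0], [197.0, 127.0], [267.0, 133.0]] scene [[363.0, 293.0], [428.0, 295.0], [431.0, 342.0], [363.0, 340.0]]
```

```bash
python3 -c "
from h import *
t=env.get_image('top');s=env.get_image('scene')
for n,a,b in(('pink',(233,163),(395,327)),('green',(223,154),(407,334)),('yellow',(248,169),(380,319)),('red',(254,150),(376,334))):
  P=tri((t,s),(a,b));d=P[:2]-ST;c,q=np.cos(np.radians(SY)),np.sin(np.radians(SY));print(n,c*d[0]+q*d[1],-q*d[0]+c*d[1],P[2])"
```

```text
pink 0.1823159829146246 0.08284413615648586 0.03163161300764882
green 0.20528049641295534 0.11492633687495635 0.03471955645945362
yellow 0.16463998861451112 0.03713944711937862 0.04564936594533331
red 0.2176225534657922 0.023745992819863122 0.05533694230362916
```

Request:
{"api": "move_arm", "payload": {"plan": [[0,0,0,0,-1.8,1.2,-1],[0,0,0,0,-3.4,2.4,-1],[0,0,0,0,-4.9,3.7,-1],[0,0,0,0,-6.3,5.2,-1],[0,0,0,0,-7.5,6.8,-1]]}}

```text
time_s: 27.5
position: [0.4946, 0.1156, 0.2268]
tool_rot: [[0.064, 0.998, 0.002], [0.998, -0.064, -0.0], [-0.0, 0.002, -1.0]]
ft_force: [-2.3, -0.3, 2.3]
grip_width: 0.0096
gripper_force: 74.6
```

Request:
{"api": "move_arm", "payload": {"plan": [[0,0,0,0,-1.2,1.7,-1],[0,0,0,0,-2.1,3.5,-1],[0,0,0,0,-2.9,5.4,-1],[0,0,0,0,-3.6,7.4,-1],[0,0,0,0,-4,9.4,-1]]}}

```text
time_s: 28.0
position: [0.4559, 0.1178, 0.1319]
tool_rot: [[0.064, 0.998, 0.003], [0.998, -0.064, -0.001], [-0.001, 0.003, -1.0]]
ft_force: [0.8, -2.3, 1.0]
grip_width: 0.0094
gripper_force: 73.1
```

```bash
python3 k.py | head -2
```

```text
28.0 [0.45587067 0.11782842 0.13189357] 0.009396827501789924 73.08379411697388 [ 0.79675025 -2.30757576  0.9864484 ]
theta 0.07904864686668084
```

Request:
{"api": "move_arm", "payload": {"plan": [[0,0,0,0,0,0.8,-1],[0,0,0,0,-0.1,1.5,-1],[0,0,0,0,-0.1,1.8,-1],[0,0,0,0,-0.1,1.8,-1]]}}

```text
time_s: 28.5
position: [0.4539, 0.1181, 0.1165]
tool_rot: [[0.064, 0.998, 0.001], [0.998, -0.064, -0.001], [-0.001, 0.001, -1.0]]
ft_force: [-14.3, -3.8, 26.1]
grip_width: 0.0093
gripper_force: 74.6
```

Request:
{"api": "move_arm", "payload": {"plan": [[0,0,0,0,0,0,-0.4],[0,0,0,0,0,0,0],[0,0,0,0,0,0,0.05],[0,0,0,0,0,0,0.05],[0,0,0,0,0,-4,0.05]]}}

```text
time_s: 29.0
position: [0.4524, 0.1181, 0.1507]
tool_rot: [[0.064, 0.998, -0.009], [0.998, -0.064, 0.0], [-0.0, -0.009, -1.0]]
ft_force: [0.0, 0.5, 0.8]
grip_width: 0.0449
gripper_force: 0.0
```

Request:
{"api": "move_arm", "payload": {"plan": [[0,0,0,0,0,-4,0.05],[0,0,0,0,0,-8,0.05],[0,0,0,0,-4,-11,0.05],[0,0,0,0,-8,-11,0.05],[0,0,0,0,-8,-11,0.05]]}}

```text
time_s: 29.5
position: [0.371, 0.1238, 0.2644]
tool_rot: [[0.063, 0.998, 0.001], [0.998, -0.063, 0.0], [0.0, 0.001, -1.0]]
ft_force: [0.7, -0.4, -0.3]
grip_width: 0.0445
gripper_force: 0.0
```

```bash
python3 k.py; python3 -c "
from h import *
t=env.get_image('top')
for n in('tray_bar','rod','rod_tip','tape','paint_pink','paint_yellow'):print(n,[(np.round(r['pixel'],1),round(r['conf'],2)) for r in env.tip_of(n,t)[:2]])
hsv=cv2.cvtColor(t['color'],cv2.COLOR_RGB2HSV)
print('bar px expected',proj(t,S2W(-.123,.021,.131)),proj(t,S2W(-.123,.139,.131)))
m=cv2.inRange(hsv,(0,150,60),(6,255,255))[240:290,170:260];y,x=np.nonzero(m);print(x.min()+170,x.max()+170,y.min()+240,y.max()+240)"
```

```text
29.5 [0.37103492 0.12376893 0.26442156] 0.04449301995093718 0.0 [ 0.66253993 -0.44257602 -0.32128037]
theta 0.7567286336171466
t pink [([233.0, 163.0], 142), ([132.0, 198.0], 20), ([21.0, 459.0], 132)]
t green [([223.0, 154.0], 137), ([16.0, 446.0], 312), ([63.0, 475.0], 121)]
t yellow [([248.0, 169.0], 94), ([385.0, 196.0], 151), ([368.0, 345.0], 515), ([68.0, 458.0], 191), ([91.0, 457.0], 203)]
t red [([254.0, 150.0], 73), ([435.0, 223.0], 425), ([216.0, 265.0], 265)]
s pink [([488.0, 73.0], 3657), ([474.0, 106.0], 121), ([506.0, 130.0], 278), ([165.0, 220.0], 52), ([148.0, 227.0], 73), ([190.0, 228.0], 16), ([197.0, 240.0], 20), ([480.0, 306.0], 199), ([395.0, 327.0], 145)]
s green [([489.0, 105.0], 130), ([523.0, 124.0], 50), ([529.0, 124.0], 17), ([512.0, 136.0], 18), ([407.0, 334.0], 117)]
s yellow [([549.0, 104.0], 139), ([442.0, 111.0], 212), ([460.0, 131.0], 365), ([475.0, 130.0], 381), ([273.0, 200.0], 346), ([249.0, 314.0], 223), ([135.0, 327.0], 1295), ([380.0, 319.0], 103)]
s red [([395.0, 226.0], 112), ([208.0, 284.0], 478), ([376.0, 334.0], 50)]
tub px approx rim: top [[263.0, 187.0], [192.0, 182.0], [197.0, 127.0], [267.0, 133.0]] scene [[363.0, 293.0], [428.0, 295.0], [431.0, 342.0], [363.0, 340.0]]
tray_bar [(array([213.8, 267.7]), 0.64)]
rod [(array([374.4, 275.7]), 0.86), (array([355.8, 341.7]), 0.77)]
rod_tip [(array([311.3, 264.1]), 0.93), (array([413.2, 365.4]), 0.83)]
tape [(array([430.9, 227.2]), 0.92)]
paint_pink [(array([143.3, 193. ]), 0.95)]
paint_yellow [(array([384.7, 194. ]), 0.93)]
bar px expected [239.76082908 270.73864034] [193.56644826 267.35968112]
193 241 249 271
```

The four blocks are in the tub, the tray bar is back at its level position and the rod is in its rest. The jars and tape are where they were, and the arm is clear.

```bash
python3 -c "
from rig import env
print(env.close_job())"
```

```text
the job is handed in; nothing more can be done
None
```

The job is handed in: the red, yellow, pink and green blocks were tipped together into the tub (no blue or orange block was there), the tray is back level, the rod is in its rest pointing as before, and the jars and tape are undisturbed; one placing pressed a block on the tray at about 80 N at the wrist (under the 120 N limit) before I backed off, and no verdict came back.

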